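Open the filter cover of a bench suction unit

TASK

The filter of the small white suction unit is due for a change. With the fingertips, press the orange snap tab in until it lies flat, then push the released blue cover along its track, off its seat and onto the empty ledge, so that the filter opening is completely uncovered and the cover lies flat on the ledge. Do not lift the cover or let it fall off the unit, leave the other things on the bench undisturbed, and finish clear of everything.

Things in the scene. Friction and masses are not known exactly. Their poses are not given: they have to be found in the camera images.
- unit: White suction unit, fixed, 120 (x) by 335 mm (y -185 to +150); origin on the bench surface under the middle of the track, which runs along y. From -y to +y: head block with green panel (y -185 to -125, top 115 mm high), seat with filter opening, empty ledge. The cover rides on two strips 85 mm high (|x| 38 to 60) between curbs 6 mm higher, inner faces at |x| 52.5.
- opening (a point): Centre of the filter opening (unit y -65 mm), at strip height, 85 mm; axes as the unit's. The well is 76 (x) by 84 (y) mm, about 20 mm deep down to a white round filter. The cover starts over it.
- ledge (a point): Middle of the empty ledge (unit y +63 mm), at strip height, 85 mm; axes as the unit's. The ledge runs from unit y -23 to +150 mm and its +y end is open. Between the strips its floor is recessed, 80 mm high. The cover is pushed onto it, along +y.
- cover: Blue loose plate, 100 (x) by 110 (y) by 10 mm, about 0.16 kg, origin at the centre of its underside, axes as the unit's. Starts on the seat, centre near unit y -65 mm. A yellow push face stands on it, with a blue wedge sloping down on its +y side. Until the tab is flat the plate runs into it after 2 to 8 mm; then it slides over it freely, with 1 to 2 N.
- push_face (a point): Centre of the cover's yellow upright push face, which looks to the cover's -y; 15 mm on the -y side of the cover's centre, 17.5 mm above its underside; axes as the cover's. The face is 70 mm wide (x) and rises 15 mm above the plate's top; on its -y side lie 40 mm of bare plate, then the head block.
- snap_tab (a joint): Angle of the orange snap tab (rad): 0 = up, blocking the cover's +y edge; 0.22 = flat, 4 mm below the strips. A tongue 26 (x) by 60 (y) by 6 mm in the middle of the ledge, hinged at unit y +53 mm, its free end, towards the cover, raised up to 13 mm. It goes down under about 5 N at its middle, stops firmly when flat and stays where it is left (no spring back).
- tab_pad (a point): Point to press: on top of the snap tab, on its centre line, 35 mm from its hinge and 25 mm from its free end (unit y about +18 mm, height 89 mm when up, 81 mm when flat). Moves with the tab.
- bottle_a: Bystander: clear glass bottle, white cap, 64 mm diameter, 150 mm tall, origin under its centre.
- bottle_b: Bystander: amber glass bottle, black cap, 64 mm diameter, 150 mm tall, origin under its centre.
- jar: Bystander: white jar, blue cap, 60 mm diameter, 85 mm tall, origin under its centre.
- spare_filter: Bystander: new white round filter, 68 mm diameter, 26 mm high, origin under its centre.
- tube_rack: Bystander: white rack of capped tubes, 56 (x) by 128 (y) mm, 90 mm tall, origin under its centre.
- notebook: Bystander: dark blue notebook lying flat, 105 (x) by 150 (y) by 12 mm, origin under its centre.
- vial: Bystander: small clear vial, red cap, 40 mm diameter, 70 mm tall, origin under its centre.
There are look-alikes about, which are no part of the job. What is shaped like the cover but brown or grey is not meant.

How it is judged:
By the outcome, as a careful person would: the job done as asked, in the order asked, and still so for the second after the job is handed in, with the robot touching nothing.
It also fails if it takes over 43 s, if anything falls off the work surface, if the arm or the gripper's body presses on something with over 40 N, if the wrist force passes 120 N, or if a joint passes its speed limit or range.

ROBOT

A 6-joint arm with a two-finger parallel gripper is mounted at the origin on the work surface. World frame = base frame: x ahead of the robot, y to its left, z up, the work surface at z = 0. Lengths are in m, angles in rad, forces in N, time in s.
With the tool pointing down it reaches from about 0.325 to 0.9 m from the base axis. Payload 6.1 kg.
Tool frame: the origin (TCP) lies midway between the tips of the shut fingers; the grasp point (between the pads) lies 19 mm behind it; z points along the fingers, y is the line along which they close (so a half turn about z gives the same grasp; the last joint's range is limited). The gripper opens to 85 mm and grips with 20 to 120 N. Pads are 22 mm wide; open, the fingers measure 114 mm over their backs; the gripper's body (76 mm by 85 mm) begins 54 mm behind the grasp point. The pads swing forward as they close: fully open they stand 13 mm farther back than shut.
Start: joints at [1.04, 0.22, 1.526, -0, 1.395, -0.126], TCP at [0.246, 0.574, 0.231] pointing down, gripper open.
Joint ranges: [-2.98, 2.98], [-0.91, 2.08], [0.09, 2.57], [-1.24, 4.39], [0.2, 2.65], [-2.68, 2.68]. Speed limits (rad/s): [2.57, 2.57, 3.01, 3.14, 3.14, 3.14].

INTERFACE

Orientations are given as a unit quaternion [w, x, y, z].
In Python, from bench import state, capture, sign_off, models gives the robot as it stands.
- The arm moves only by the tool drive_tool, never from a script. Its argument "moves" is one flat list of numbers, 7 for each row, row after row: the shift along the tool's x, y, z in mm, then the turn, a rotation vector about the tool's x, y, z in rad, then the closure, from -1 (fully open) to 1 (shut). A call has 1 to 12 rows; each row shifts and turns the commanded pose from where the row before left it, along the tool's axes as they then stand; what a row does not reach is not made up. A row lasts 1/10 s, in which the tool goes at most 50 mm and 8.59 degrees, less where a joint would pass 70% of its speed; a pose out of reach is approached as far as the arm can. A call is refused whole if a number of a shift passes 50 or a number of a turn 0.15, either way. A call with a gripper value outside its range is refused whole. The fingers move at their own pace and stop on an object; "force" is the grip in N (left out, the last holds). Time passes only in rows, so rows that do not move let the fingers close. It gives the time, the measured TCP pose, the force, the opening and the grip force at its end, in the units of the state.
- state(): the state, without advancing time (a new reading comes with each control period).
- capture(name): name is "scene" or "top" or "wrist"; returns a dict with "image" (400x640x3 uint8, red, green, blue), "mtx" (3x3 intrinsics, pixels), "rvec" (rotation vector, rad) and "tvec" (3), from world to camera coordinates, as OpenCV has them. Camera axes: x right, y down, z forward; pixel columns grow to the right and rows downward; lengths in m; the calibration is good to about 2 mm. A picture is of the moment at which its call begins. There is no depth.
- sign_off(): hands the job in; it is judged then, once.
Trained networks look in a picture, given as the dict that the camera call returned (one of the last four; its "shot" number tells which), for a name from the list of things; names that differ only in an ending like _2 or _b are one class to them, and where a whole thing is asked for, a point or a joint stands for the part that bears it (a point fixed in the world has none). Each returns a list of dicts, best first, with "conf" (0 to 1); they miss things now and then, are a little off and sometimes report something else, mostly with a low value. They report only what shows in the picture. A call takes as long as a camera call. They do not tell look-alikes from the thing itself.
- models.boxes_of(picture, target): "pixel" ([row, column] in pixels, amid what is visible of it).
- models.place_of(picture, target): "pixel" ([row, column] in pixels: a listed point, or the origin of a listed thing).
The state is a dict: "clock": time; "q": joint angles; "qvel": joint speeds; "tau": joint torques, N m; "position": TCP position; "ee_rot": TCP orientation; "force": force on the tool from outside, world axes, zero at the start; "ft_torque": the same for the moment, N m; "finger_gap": finger opening in m; "gripper_force": force on a finger pad.
Only numpy, scipy, OpenCV 4.12 (cv2) and the standard library are available. Lean on these libraries where they do the work, as an engineer would, in place of code of your own. Each camera call takes 0.05 s, during which the arm holds its last target. There are 200 camera calls.

## Working session

There is one attempt and no reset: what is moved stays moved. The work goes in short steps, Python scripts to look and compute and a tool call to move; the robot and the scene stay as the last step left them, time stands still between calls to the robot, and variables do not carry over. Pictures are saved under pics/ and viewed, at most 10 in all, crops included, and the job is handed in when it is done.

Besides the shell and the picture viewer there is one more tool, called after "Request:" by a JSON object that holds its "op" and its "data". drive_tool: Moves the arm, as the interface text tells. Its arguments: {"type":"object","properties":{"moves":{"type":"array","items":{"type":"number"}},"force":{"type":"number"}},"required":["moves"]}

```bash
mkdir -p pics; cat > h.py <<'E'
import numpy as np, cv2
from bench import state, capture, sign_off, models
def save(p,n): cv2.imwrite('pics/'+n,cv2.cvtColor(p['image'],cv2.COLOR_RGB2BGR))
def ray(p,pix,z):
    R=cv2.Rodrigues(np.array(p['rvec'],float))[0]; t=np.array(p['tvec'],float).ravel()
    uv=cv2.undistortPoints(np.array([[[pix[1],pix[0]]]],float),np.array(p['mtx'],float),None)[0,0]
    d=R.T@np.array([uv[0],uv[1],1]); c=-R.T@t
    return c+d*(z-c[2])/d[2]
def proj(p,X): return cv2.projectPoints(np.array(X,float).reshape(-1,3),np.array(p['rvec'],float),np.array(p['tvec'],float),np.array(p['mtx'],float),None)[0][:,0]
E
python3 - <<'E'
from h import *
s=state();print(s)
Z=dict(unit=0,opening=.085,ledge=.085,cover=.085,push_face=.1025,snap_tab=.085,tab_pad=.089,bottle_a=0,jar=0,tube_rack=0,spare_filter=0,notebook=0,vial=0)
for n in ['top','scene']:
    p=capture(n);save(p,n+'1.png')
    for k,z in Z.items():
        print(n,k,[(np.round(o['pixel']).tolist(),round(o['conf'],2),np.round(ray(p,o['pixel'],z)[:2],3).tolist()) for o in models.place_of(p,k)][:3])
E
```

```text
{'clock': 0.0, 'q': array([ 1.03988601e+00,  2.21232525e-01,  1.52759618e+00,  5.45335074e-06,
        1.39471859e+00, -1.26122130e-01]), 'qvel': array([-0.00141302,  0.00074205,  0.00116708, -0.00073855,  0.00038816,
       -0.00056423]), 'tau': array([ 6.34686385e-04, -4.96891701e+01, -3.89408612e+01, -1.55008715e-04,
        1.09551405e-02, -4.54922969e-06]), 'position': array([0.24584645, 0.57396004, 0.23020319]), 'ee_rot': array([-3.17862384e-04,  2.01015506e-01,  9.79587572e-01, -9.24190084e-04]), 'force': array([-0.82557956,  0.1323779 ,  0.01362334]), 'ft_torque': array([-0.03357283,  0.01644267,  0.01771251]), 'gripper_force': 0.0, 'finger_gap': 0.08573793750395109}
top unit [([198.0, 326.0], 0.7, [0.545, 0.038])]
top opening [([166.0, 414.0], 0.49, [0.612, -0.166])]
top ledge [([203.0, 303.0], 0.86, [0.519, 0.092]), ([121.0, 340.0], 0.65, [0.717, 0.008])]
top cover [([127.0, 449.0], 0.79, [0.708, -0.249]), ([178.0, 351.0], 0.73, [0.58, -0.018]), ([299.0, 416.0], 0.62, [0.307, -0.165])]
top push_face [([128.0, 445.0], 0.9, [0.7, -0.235]), ([302.0, 420.0], 0.8, [0.304, -0.17]), ([175.0, 361.0], 0.69, [0.584, -0.04])]Traceback (most recent call last):
  File "<stdin>", line 7, in <module>
ValueError: it knows: bottle, cover, jar, ledge, notebook, opening, push_face, spare_filter, tab_pad, tube_rack, unit, vial
```

View pics/top1.png

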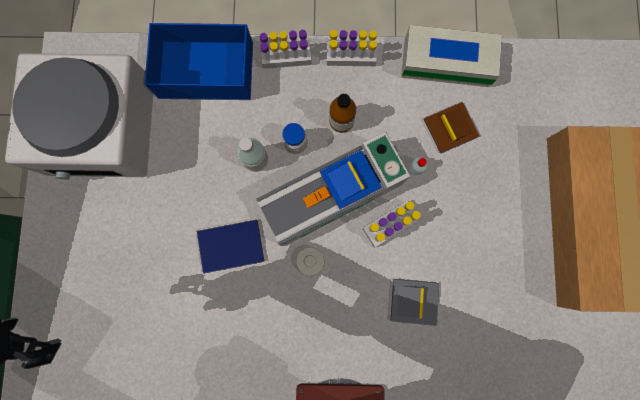

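The top view shows three plates. The blue one is at (col 351, row 178), on the white unit with the green panel and orange tab. The brown one is at (450, 127) and the grey one at (415, 302). The blue one fits the description, so I'll confirm it in an enlarged crop and fit the pose.

```bash
python3 - <<'E'
from h import *
p=capture('top')
c=p['image'][120:260,240:440]; cv2.imwrite('pics/crop1.png',cv2.cvtColor(cv2.resize(c,(800,560),interpolation=cv2.INTER_CUBIC),cv2.COLOR_RGB2BGR))
hsv=cv2.cvtColor(p['image'],cv2.COLOR_RGB2HSV)
def seg(lo,hi,z):
    m=cv2.inRange(hsv,lo,hi);m[:120]=0;m[260:]=0;m[:,:255]=0;m[:,412:]=0
    n,l,st,ce=cv2.connectedComponentsWithStats(m);i=1+np.argmax(st[1:,4])
    pts=np.argwhere(l==i)[:,::-1].astype(np.float32)
    r=cv2.minAreaRect(pts);b=cv2.boxPoints(r)
    W=np.array([ray(p,(q[1],q[0]),z)[:2] for q in b]);print(st[i,4],ce[i],ray(p,ce[i][::-1],z)[:2].round(4),W.round(3).tolist())
    for k in range(2):
        d=W[k+1]-W[k];print('  edge',np.linalg.norm(d).round(4),np.degrees(np.arctan2(d[1],d[0])).round(1))
print('orange');seg((8,180,150),(18,255,255),.088)
print('blue');seg((105,150,60),(125,255,255),.095)
print('green');seg((50,60,30),(90,255,255),.115)
for n,p in [('top',p),('scene',capture('scene'))]:
    if n=='scene': save(p,'scene1.png')
    for k,z in dict(opening=.085,ledge=.085,cover=.085,push_face=.1025,tab_pad=.089,bottle=0,jar=0,tube_rack=0,spare_filter=0,notebook=0,vial=0).items():
        print(n,k,[(np.round(o['pixel']).tolist(),round(o['conf'],2),np.round(ray(p,o['pixel'],z)[:2],3).tolist()) for o in models.place_of(p,k)][:3])
E
```

```text
orange
241 [315.93775934 196.66390041] [0.5344 0.0619] [[0.531, 0.093], [0.56, 0.043], [0.539, 0.031], [0.51, 0.08]]
  edge 0.0577 -59.6
  edge 0.0247 -150.3
blue
1887 [349.95283519 179.25172231] [ 0.5752 -0.0158] [[0.594, 0.055], [0.647, -0.045], [0.558, -0.089], [0.506, 0.01]]
  edge 0.1127 -62.0
  edge 0.0992 -153.7
green
618 [384.88834951 156.63915858] [ 0.625  -0.0935] [[0.652, -0.052], [0.676, -0.093], [0.589, -0.14], [0.565, -0.1]]
  edge 0.0475 -59.5
  edge 0.0993 -151.7
top opening [([178.0, 358.0], 0.41, [0.58, -0.035])]
top ledge [([204.0, 303.0], 0.91, [0.517, 0.092]), ([125.0, 340.0], 0.49, [0.708, 0.009])]
top cover [([128.0, 452.0], 0.97, [0.705, -0.256]), ([181.0, 351.0], 0.81, [0.574, -0.019]), ([302.0, 414.0], 0.67, [0.301, -0.161])]
top push_face [([176.0, 358.0], 0.86, [0.582, -0.033]), ([302.0, 423.0], 0.83, [0.302, -0.178]), ([127.0, 446.0], 0.56, [0.702, -0.236])]
top tab_pad [([198.0, 318.0], 0.61, [0.531, 0.057])]
top bottle [([123.0, 341.0], 0.82, [0.74, 0.004]), ([164.0, 256.0], 0.75, [0.629, 0.217])]
top jar [([141.0, 296.0], 0.64, [0.692, 0.117])]
top tub
[... 475 characters left out ...]
8.0, 179.0], 0.91, [0.397, -0.239]), ([209.0, 317.0], 0.76, [0.59, -0.033]), ([165.0, 343.0], 0.75, [0.524, 0.131])]
scene tab_pad [([208.0, 318.0], 0.73, [0.578, -0.019]), ([187.0, 327.0], 0.67, [0.54, 0.053])]
scene bottle [([270.0, 387.0], 0.77, [0.746, 0.005]), ([202.0, 402.0], 0.6, [0.645, 0.22]), ([190.0, 289.0], 0.59, [0.392, 0.068])]
scene jar [([228.0, 396.0], 0.78, [0.689, 0.126])]
scene tube_rack [([244.0, 256.0], 0.62, [0.483, -0.123])]
scene spare_filter [([194.0, 292.0], 0.83, [0.408, 0.062])]
scene notebook [([163.0, 346.0], 0.87, [0.421, 0.271]), ([298.0, 278.0], 0.46, [0.63, -0.194]), ([175.0, 332.0], 0.27, [0.43, 0.197])]
scene vial [([297.0, 279.0], 0.92, [0.629, -0.189])]
```

View pics/crop1.png

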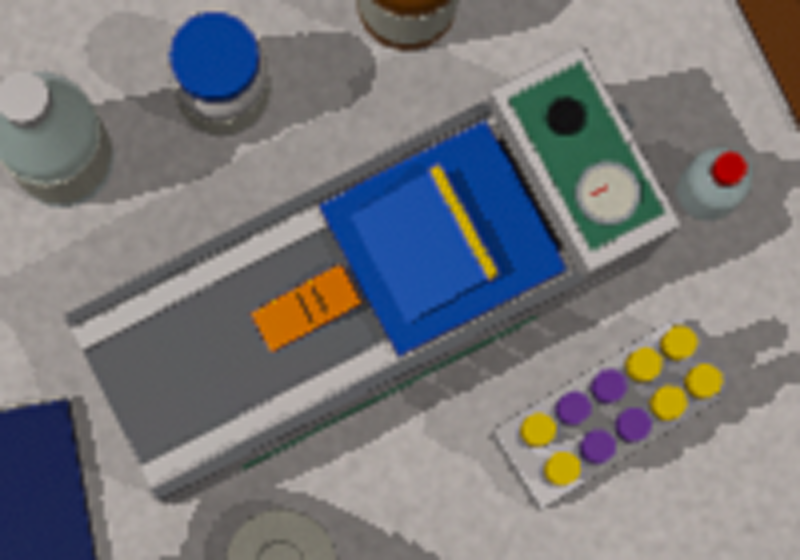

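View pics/scene1.png

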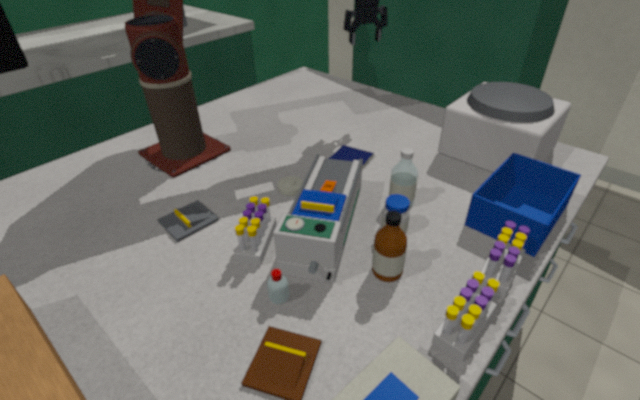

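The crop confirms it. The blue cover with the yellow face is at crop (445, 240), between the green-panelled head and the orange tab at (308, 308). The scene view agrees, with the cover at (318, 208). Next I'll fit the unit and cover poses from the corners.

```bash
cat > fit.py <<'E'
from h import *
from scipy.optimize import least_squares
p=capture('top')
U=[((495,100),(60,-125,115)),((585,50),(60,-185,115)),((680,222),(-60,-185,115)),((590,268),(-60,-125,115)),((68,320),(60,150,91)),((165,500),(-60,150,91))]
C=[((490,124),(50,-55,95)),((322,208),(50,55,95)),((403,355),(-50,55,95)),((565,268),(-50,-55,95))]
def W(m,v):
    a=v[2];m=np.array(m)/1e3;R=np.array([[np.cos(a),-np.sin(a)],[np.sin(a),np.cos(a)]])
    o=m.copy();o[:,:2]=m[:,:2]@R.T+v[:2];return o
for S in (U,C,U[:4]):
    q=np.array([s[0] for s in S])/4+[240-.4,120-.4]
    f=lambda v:(proj(p,W([s[1] for s in S],v))-q).ravel()
    r=least_squares(f,[.55,.03,.5]);print(r.x.round(4),np.degrees(r.x[2]).round(2),r.fun.round(1))
    if S is U:u=r.x
print('tab_pad',W([[0,18,89]],u).round(4),'ledge',W([[0,63,85]],u).round(4))
a=u[2];s=state();w,x,y,z=s['ee_rot']
print(s['position'],'tool x ang',np.degrees(np.arctan2(2*(x*y+w*z),1-2*(y*y+z*z))),'want',np.degrees(a)+90)
E
python3 fit.py
```

```text
[0.5448 0.0383 0.5008] 28.69 [-0.8 -2.2 -0.3 -1.5  1.6  1.   0.8  1.7 -0.3 -0.3 -1.   1.2]
[ 0.5756 -0.0178  0.498 ] 28.54 [-0.5 -1.  -0.5 -0.5 -0.5  0.9  1.4  0.6]
[0.5442 0.0391 0.501 ] 28.71 [-1.2 -2.  -0.7 -1.3  1.3  1.2  0.5  1.9]
tab_pad [[0.5362 0.0541 0.089 ]] ledge [[0.5146 0.0936 0.085 ]]
[0.24613787 0.57446914 0.23127728] tool x ang 156.80720237488765 want 118.69281760634158
```

Request:
{"op": "drive_tool", "data": {"moves": [-39.3,-30.3,0,0,0,0,1,-39.3,-30.3,0,0,0,0,1,-39.3,-30.3,0,0,0,0,1,-39.3,-30.3,0,0,0,0,1,-39.3,-30.3,0,0,0,0,1,-39.3,-30.3,0,0,0,0,1,-39.3,-30.3,0,0,0,0,1,-39.3,-30.3,0,0,0,0,1,-39.3,-30.3,0,0,0,0,1,-39.3,-30.3,0,0,0,0,1,-39.3,-30.3,0,0,0,0,1,-39.3,-30.3,0,0,0,0,1], "force": 40}}

```text
clock: 2.75
position: [0.5372, 0.0526, 0.2317]
ee_rot: [0.0, 0.201, 0.98, 0.0]
force: [1.2, 0.1, 0.2]
finger_gap: -0.0001
gripper_force: 0.0
```

Request:
{"op": "drive_tool", "data": {"moves": [0,0,0,0,0,0.133,1,0,0,0,0,0,0.133,1,0,0,0,0,0,0.133,1,0,0,0,0,0,0.133,1,0,0,0,0,0,0.133,1,0,0,0,0,0,0,1,0,0,0,0,0,0,1]}}

```text
clock: 3.45
position: [0.5365, 0.0546, 0.2314]
ee_rot: [0.0, 0.508, 0.861, 0.0]
force: [-0.4, -0.2, 0.2]
finger_gap: -0.0
gripper_force: 0.0
```

```bash
cat > near.py <<'E'
from h import *; import sys
from fit import W,u
s=state();w,x,y,z=s['ee_rot'];P=s['position']
a=u[2];d=P[:2]-u[:2];print('unit coords of tcp mm',1e3*(d[0]*np.cos(a)+d[1]*np.sin(a)),1e3*(-d[0]*np.sin(a)+d[1]*np.cos(a)),P,s['force'],s['clock'],'toolx',np.degrees(np.arctan2(2*(x*y+w*z),1-2*(y*y+z*z))),s['ee_rot'])
p=capture('wrist');save(p,sys.argv[1])
for k,zz in dict(ledge=.085,opening=.085,tab_pad=.089,push_face=.1025,cover=.085).items():
    for o in models.place_of(p,k)[:2]:
        g=ray(p,o['pixel'],zz)[:2]-u[:2];print(k,np.round(o['pixel']),round(o['conf'],2),'unit',np.round([1e3*(g[0]*np.cos(a)+g[1]*np.sin(a)),1e3*(-g[0]*np.sin(a)+g[1]*np.cos(a))],1))
E
python3 near.py w1.png | tail -8
```

```text
tab_pad [[0.5362 0.0541 0.089 ]] ledge [[0.5146 0.0936 0.085 ]]
[0.53644954 0.0545585  0.23137516] tool x ang 118.88865655113783 want 118.69281760634158
unit coords of tcp mm 0.4337706853950749 18.27682626883202 [0.53644954 0.0545585  0.23137516] [ 0.2511159  -0.27628106 -0.86659637] 3.5 toolx 118.88865655113783 [6.53071145e-05 5.08375326e-01 8.61135601e-01 2.75186586e-05]
ledge [133. 320.] 0.86 unit [ 4.2 66.1]
tab_pad [188. 318.] 0.61 unit [ 3.4 19.6]
tab_pad [271. 206.] 0.22 unit [-100.8  -60.8]
push_face [256.  32.] 0.83 unit [-248.5  -39.2]
cover [243.  43.] 0.93 unit [-251.   -34.7]
```

View pics/w1.png

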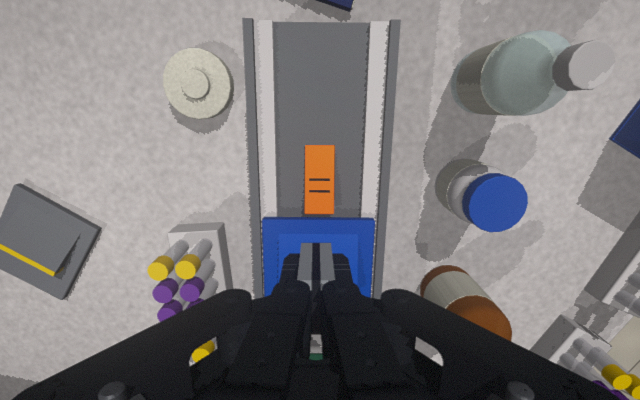

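The wrist view shows the unit straight in the picture. The tab's pad marks are at (319, 186) and the cover edge is at row 218. The tool is aligned, about 3 mm off in x. Going down now.

Request:
{"op": "drive_tool", "data": {"moves": [0,2.5,32,0,0,0,1,0,0,33,0,0,0,1,0,0,33,0,0,0,1,0,0,33,0,0,0,1,0,0,4,0,0,0,1,0,0,2,0,0,0,1,0,0,2,0,0,0,1]}}

```text
clock: 4.5
position: [0.5401, 0.0557, 0.0941]
ee_rot: [0.001, 0.51, 0.86, 0.001]
force: [0.2, -0.1, -0.9]
finger_gap: 0.0001
gripper_force: 0.0
```

Request:
{"op": "drive_tool", "data": {"moves": [0,0,2,0,0,0,1,0,0,2,0,0,0,1,0,0,2,0,0,0,1]}}

```text
clock: 4.8
position: [0.5404, 0.0553, 0.0881]
ee_rot: [0.002, 0.51, 0.86, 0.001]
force: [1.1, -2.0, 4.8]
finger_gap: 0.0001
gripper_force: 2.0
```

Request:
{"op": "drive_tool", "data": {"moves": [0,0,2,0,0,0,1,0,0,2,0,0,0,1,0,0,1,0,0,0,1,0,0,1,0,0,0,1]}}

```text
clock: 5.2
position: [0.5393, 0.0557, 0.0809]
ee_rot: [0.001, 0.51, 0.86, 0.0]
force: [-0.6, -0.7, 12.3]
finger_gap: -0.0001
gripper_force: 6.6
```

Request:
{"op": "drive_tool", "data": {"moves": [0,0,1,0,0,0,1,0,0,0,0,0,0,1]}}

```text
clock: 5.4
position: [0.5394, 0.0557, 0.0809]
ee_rot: [0.001, 0.51, 0.86, 0.0]
force: [-2.1, -2.7, 14.4]
finger_gap: 0.0
gripper_force: 7.1
```

Request:
{"op": "drive_tool", "data": {"moves": [0,0,-20,0,0,0,1,0,0,-40,0,0,0,1,0,0,-40,0,0,0,1,-39,0,0,0,0,0,1,-39,0,0,0,0,0,1,-39,0,0,0,0,0,1,0,0,0,0,0,0,1,0,0,0,0,0,0,1]}}

```text
clock: 6.2
position: [0.5936, -0.0469, 0.1775]
ee_rot: [-0.002, 0.51, 0.86, -0.0]
force: [0.2, 0.0, -1.0]
finger_gap: 0.0
gripper_force: 0.0
```

```bash
python3 near.py w2.png | tail -8
```

```text
[ 0.5756 -0.0178  0.498 ] 28.54 [-0.5 -1.  -0.5 -0.5 -0.5  0.9  1.4  0.6]
[0.5442 0.0391 0.501 ] 28.71 [-1.2 -2.  -0.7 -1.3  1.3  1.2  0.5  1.9]
tab_pad [[0.5362 0.0541 0.089 ]] ledge [[0.5146 0.0936 0.085 ]]
[ 0.5934767  -0.04616994  0.17770948] tool x ang 118.67760874338258 want 118.69281760634158
unit coords of tcp mm 2.0972708113496457 -97.46230768112514 [ 0.5934767  -0.04616994  0.17770948] [ 0.59787001  0.00660781 -0.04068685] 6.25 toolx 118.67760874338258 [-1.91122183e-03  5.09957979e-01  8.60197163e-01 -2.16062171e-04]
tab_pad [ 31. 317.] 0.75 unit [ 3.2 18.4]
push_face [185. 315.] 0.73 unit [  2.3 -77.9]
cover [159. 313.] 0.85 unit [  0.9 -63. ]
```

View pics/w2.png

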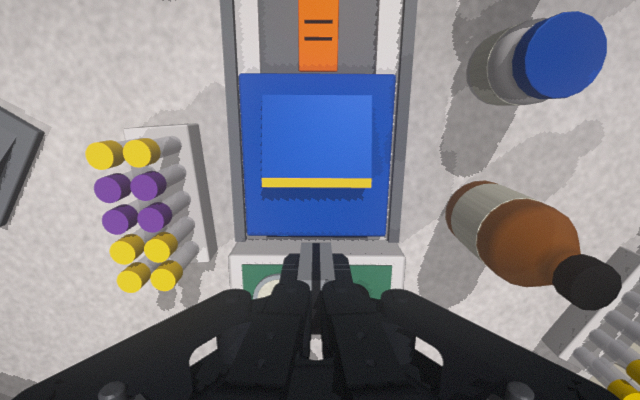

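The wrist view shows the tab flat at (318, 35), with the cover still on its seat. The push face is at row 183 and bare plate runs behind it to row 238. The fingers are centred over the bare plate, so I'll descend behind the face.

Request:
{"op": "drive_tool", "data": {"moves": [-2,-1,30,0,0,0,1,0,0,30,0,0,0,1,0,0,10,0,0,0,1,0,0,5,0,0,0,1,0,0,0,0,0,0,1]}}

```text
clock: 7.05
position: [0.595, -0.0489, 0.1045]
ee_rot: [-0.0, 0.51, 0.86, 0.0]
force: [0.4, -0.0, -0.0]
finger_gap: 0.0003
gripper_force: 0.0
```

Request:
{"op": "drive_tool", "data": {"moves": [4,0,0,0,0,0,1,4,0,0,0,0,0,1,4,0,0,0,0,0,1,4,0,0,0,0,0,1,4,0,0,0,0,0,1]}}

```text
clock: 7.55
position: [0.5858, -0.0316, 0.1052]
ee_rot: [0.001, 0.51, 0.86, 0.0]
force: [0.5, -1.9, 1.4]
finger_gap: -0.0001
gripper_force: 0.8
```

Request:
{"op": "drive_tool", "data": {"moves": [5,0,2,0,0,0,1,6,0,0,0,0,0,1,6,0,0,0,0,0,1,6,0,0,0,0,0,1,6,0,0,0,0,0,1,6,0,0,0,0,0,1,6,0,0,0,0,0,1]}}

```text
clock: 8.25
position: [0.5652, 0.0049, 0.1022]
ee_rot: [-0.0, 0.51, 0.86, -0.0]
force: [0.9, -1.0, -0.7]
finger_gap: 0.0002
gripper_force: 0.5
```

```bash
python3 near.py w3.png | tail -5
```

```text
[0.56471154 0.00570466 0.10203086] tool x ang 118.72936693610015 want 118.69281760634158
unit coords of tcp mm 1.7699848726132963 -38.147037305980994 [0.56471154 0.00570466 0.10203086] [-0.14297822  0.62589616  0.83427092] 8.3 toolx 118.72936693610015 [-5.94234260e-04  5.09571659e-01  8.60428015e-01  4.23423318e-05]
ledge [ 24. 322.] 0.65 unit [ 5.  65.8]
push_face [240. 314.] 0.92 unit [  1.9 -27.1]
cover [197. 315.] 0.59 unit [  1.9 -11.3]
```

View pics/w3.png

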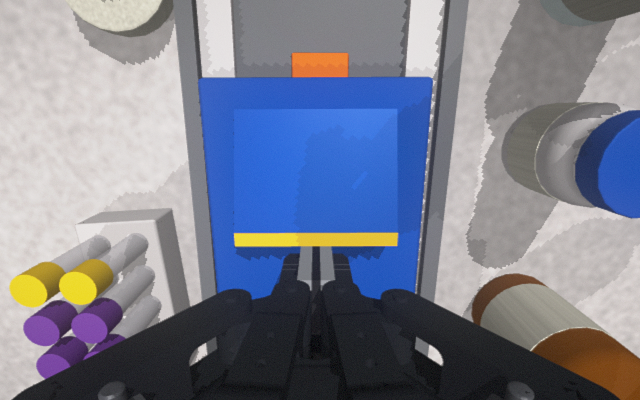

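The cover is sliding over the flat tab, with its +y edge at row 78 and its sides parallel to the track. Its centre is near unit y -11, so it needs about 75 mm more.

Request:
{"op": "drive_tool", "data": {"moves": [6,0,0,0,0,0,1,7,0,0,0,0,0,1,7,0,0,0,0,0,1,7,0,0,0,0,0,1,7,0,0,0,0,0,1,7,0,0,0,0,0,1,7,0,0,0,0,0,1,7,0,0,0,0,0,1,7,0,0,0,0,0,1,6,0,0,0,0,0,1,4,0,0,0,0,0,1,3,0,0,0,0,0,1]}}

```text
clock: 9.8
position: [0.5294, 0.0705, 0.1023]
ee_rot: [0.0, 0.51, 0.86, -0.0]
force: [0.1, -1.2, 0.2]
finger_gap: 0.0002
gripper_force: 0.4
```

Request:
{"op": "drive_tool", "data": {"moves": [0,0,0,0,0,0,1,-5,0,0,0,0,0,1,-7,0,0,0,0,0,1,0,0,-20,0,0,0,1,0,0,-40,0,0,0,1,0,0,-40,0,0,0,1,-20,0,-20,0,0,0,1,-40,0,0,0,0,0,1,0,0,0,0,0,0,1,0,0,0,0,0,0,1]}}

```text
clock: 10.8
position: [0.5643, 0.0058, 0.222]
ee_rot: [-0.0, 0.511, 0.86, -0.0]
force: [-1.1, -0.0, -0.6]
finger_gap: -0.0006
gripper_force: 0.0
```

```bash
python3 near.py w4.png | tail -6; python3 -c "
from h import *
save(capture('scene'),'scene2.png')"
```

```text
opening [217. 317.] 0.84 unit [  2.9 -60. ]
opening [136. 318.] 0.73 unit [3.9 9.3]
push_face [216.  11.] 0.68 unit [-248.1  -53. ]
push_face [ 84. 316.] 0.58 unit [ 2.4 49.2]
cover [ 69. 313.] 0.85 unit [-0.1 60.7]
cover [205.  28.] 0.8 unit [-247.7  -49.4]
```

View pics/w4.png

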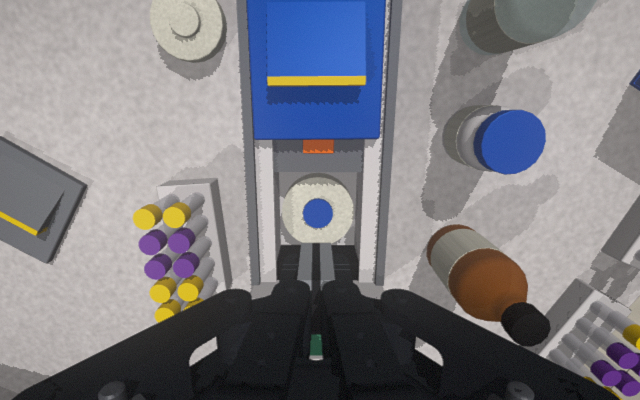

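View pics/scene2.png

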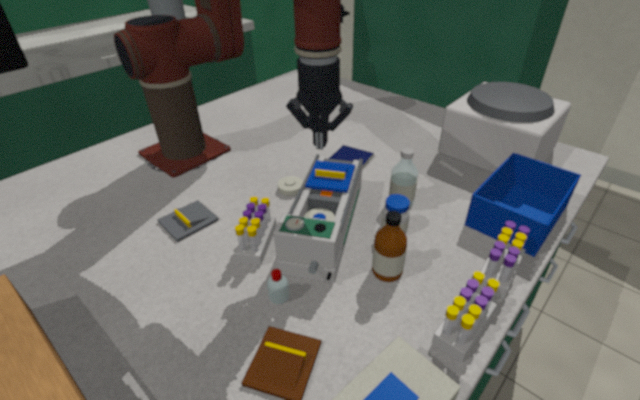

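The cover lies flat on the ledge, with its rear edge at row 138 in the wrist view. The filter, centred at (318, 212), is fully uncovered, the bystanders look undisturbed, and the arm is clear.

```bash
python3 -c "
from bench import sign_off
print(sign_off())"
```

```text
the job is handed in; nothing more can be done
None
```

The tab is pressed flat, the blue cover lies on the ledge with the filter opening fully uncovered, the arm is clear, and the job was handed in at about 11 s.

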